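# Set the bur stand back one notch

### The arm

A 6-joint arm with a two-finger parallel gripper is mounted at the origin on the work surface. World frame = base frame: x ahead of the robot, y to its left, z up, the work surface at z = 0. Lengths are in m, angles in rad, forces in N, time in s.
With the tool pointing down it reaches from about 0.4 to 0.925 m from the base axis. Payload 12.5 kg.
Tool frame: the origin (TCP) lies at the very end of the fingers, on their centre line; the grasp point (between the pads) lies arm.grasp_offset behind it (arm.grasp_offset is the distance from the TCP to the grasp point, in m); z points along the fingers, y is the line along which they close (so a half turn about z gives the same grasp; the last joint's range is limited). The gripper opens to 95 mm and grips with 3 to 60 N. Pads are 20 mm wide; open, the fingers measure 119 mm over their backs; the gripper's body (75 mm by 180 mm) begins 59 mm behind the grasp point.
Start: joints at [-1.241, 0.491, 1.559, -0, 1.092, -0.106], TCP at [0.264, -0.567, 0.215] pointing down, gripper open.
Joint ranges: [-3.1, 3.1], [-0.84, 2.19], [0.05, 2.79], [-1.13, 4.28], [0.06, 2.93], [-2.69, 2.69]. Speed limits (rad/s): [2.22, 2.22, 2.79, 3.14, 3.14, 3.14].

### API

Orientations are given as a rotation vector (axis times angle).
In Python, from bench import arm gives the robot as it stands.
- The arm moves only by the shell command python3 -m creep 'ROWS' [OPENING] [FORCE]. ROWS is JSON, a list of rows, each a list of 6 numbers: the shift along the tool's x, y, z in cm, then the turn, a rotation vector about the tool's x, y, z in rad. A call has 1 to 8 rows; each row is the pose to reach, as a shift and turn from the pose commanded when the call began, along the tool's axes at that moment; what a row does not reach only later rows make up. A row lasts 1/8 s, in which the tool goes at most 62.5 mm and 10.7 degrees, less where a joint would pass 70% of its speed; a pose out of reach is approached as far as the arm can. A call with a gripper value outside its range is refused whole. OPENING is the finger opening in cm, from 0 to 9.51, set as the call begins (- or left out, the last holds). The fingers move at their own pace and stop on an object; FORCE is the grip in N (left out, the last holds). Time passes only in rows, so rows that repeat a pose let the fingers close. It gives the time, the measured TCP pose, the force, the opening and the grip force at its end, in the units of the state.
- arm.state(): the state, without advancing time (a new reading comes with each control period).
- arm.snapshot(name): name is "side" or "top" or "wrist"; returns the picture (400x640x3 uint8, red, green, blue); there is no depth.
- arm.camera_model(name): a dict with "camera_matrix" (3x3 intrinsics, pixels), "D" ([k1, k2, p1, p2, k3] as OpenCV has them; the pictures are not rectified), "R" (3x3) and "t" (3): a world point X has camera coordinates R X + t. Camera axes: x right, y down, z forward; pixel columns grow to the right and rows downward; lengths in m; the calibration is good to about 2 mm. A picture is of the moment at which its call begins: read the wrist's pose just before it. camera_model takes no time and is no camera call; for the wrist camera it gives the pose at the moment of the call.
- arm.close_job(): hands the job in; it is judged then, once.
The state is a dict: "t": time; "joint_positions": joint angles; "joint_velocities": joint speeds; "tau": joint torques, N m; "ee_pos": TCP position; "tcp_rot": TCP orientation; "wrist_force": force on the tool from outside, world axes, zero at the start; "wrist_torque": the same for the moment, N m; "gripper_width": finger opening in m; "grip_force": force on a finger pad.
Only numpy, scipy, OpenCV 4.12 (cv2) and the standard library are available. Lean on these libraries where they do the work, as an engineer would, in place of code of your own. Each camera call takes 0.05 s, during which the arm holds its last target. There are 200 camera calls.

### The job

The rotary bur stand has been turned one notch too far. With a fingertip push the pawl's steel ball over so that the pawl lifts out of the ratchet wheel and stays thrown back, push the wheel backward (clockwise seen from above) by exactly one notch by one of its upright pegs, then push the ball back over so that the pawl drops fully into the wheel again. Only push, gently: grip and force nothing, and leave the jar, cup and spatula where they are.

Things in the scene. Friction and masses are not known exactly. Their poses are not given: they have to be found in the camera images.
- stand: White base of the bur stand, fixed to the bench; foot 170 mm in diameter. Origin on the wheel's axis at the bench surface, z up. Local coordinates below: this frame, mm. At its +x side a bracket (x 116 to 132, y -85 to -35, top z 90) carries the pawl's pivot.
- wheel (a joint): Angle of the ratchet wheel, rad, positive anticlockwise from above. Starts within 0.06 of 0, pawl in a gap. One notch = 36 degrees = 0.628; backward is negative. The nose fits with 0.11 of play either way of a notch's middle (0, -0.628). Turns with about 2 N at a peg and stays where left. Pawl down: blocked backward; forward, a ramp lifts the pawl.
- hub (a point): On the wheel's axis on top of its grey bur block (68 mm diameter, top z 63; burs on it reach z 78). Axes turn with the wheel, parallel to the stand's at angle 0. The wheel is a level aluminium disc of 200 mm diameter, top face z 45.
- peg (a point): Top centre of one of the wheel's five equal upright steel pegs, 12 mm diameter, z 45 to 95, on a circle of radius 65 about the axis, 72 degrees apart. This one is at 180 degrees (local -x) at wheel angle 0, far from the pawl, and turns with the wheel. Any peg may be pushed.
- tooth (a point): Top edge middle of one of the ten equal steel saw teeth on the wheel's rim (radius 78 to 98, z 45 to 57). At wheel angle 0 it is at local (88, 18, 57), just beyond the nose. Each tooth: upright face, then a ramp, 25 long in all; flat gap of 30 to the next.
- pawl (a joint): Angle of the pawl, rad, about a level pivot along the stand's x through local (88, -60, 66). 0: down on its stop, nose fully in the gap; 0.87: thrown back on its stop. A dark bar runs from the pivot along +y to the nose; growing angle lifts it. The ball's weight tips it: released below about 0.55 it falls down, above it falls back to 0.87 and stays.
- ball (a point): Centre of the pawl's steel ball, 26 mm diameter, on a rod (8 mm diameter) standing up from the pivot at 60 mm from it. With the pawl down it is at local (88, -38, 122); thrown back at (88, -88, 119). Pushing it along the stand's local -y lifts the pawl, along +y lowers it; 1 N is enough.
- nose (a point): Middle of the underside of the pawl's nose (10 by 10 mm); pawl down: local (88, 0, 47), 2 mm over the wheel.
- jar: Bystander: amber glass jar with white lid, 48 mm diameter, 65 high, standing; origin at the centre of its underside.
- cup: Bystander: steel cup, 60 mm diameter at the rim, 60 high, standing; origin at the centre of its underside.
- spatula: Bystander: steel spatula, 170 mm long, lying flat beside the stand; origin under its middle, x along it.

How it is judged:
By the outcome, as a careful person would: the job done as asked, in the order asked, and still so for the second after the job is handed in, with the robot touching nothing.
It also fails if it takes over 64 s, if anything falls off the work surface, if the arm or the gripper's body presses on something with over 40 N, if the wrist force passes 120 N, or if a joint passes its speed limit or range.

## Working session

There is one attempt and no reset: what is moved stays moved. The work goes in short steps, Python scripts to look and compute and a shell command to move; the robot and the scene stay as the last step left them, time stands still between calls to the robot, and variables do not carry over. Pictures are saved under pics/ and viewed, at most 10 in all, crops included, and the job is handed in when it is done.

```bash
mkdir -p pics; ls; python3 - <<'E'
from bench import arm
import cv2
for n in("top","side"):
    cv2.imwrite(f"pics/{n}0.png",arm.snapshot(n)[:,:,::-1])
    m=arm.camera_model(n);print(n,m)
s=arm.state();print(s['t'],s['ee_pos'],s['tcp_rot'],arm.grasp_offset)
E
```

```text
pics
top {'camera_matrix': array([[519.58769793,   0.        , 319.01930168],
       [  0.        , 519.58769793, 198.4049233 ],
       [  0.        ,   0.        ,   1.        ]]), 'D': array([-0.03395183,  0.        ,  0.        ,  0.        ,  0.        ]), 'R': array([[-0.01626851, -0.99978589,  0.01278737],
       [-0.99782326,  0.0154165 , -0.06411773],
       [ 0.06390686, -0.01380264, -0.99786041]]), 't': array([0.07398164, 0.55692658, 1.11734394])}
side {'camera_matrix': array([[417.28098506,   0.        , 320.11038447],
       [  0.        , 417.28098506, 203.86833574],
       [  0.        ,   0.        ,   1.        ]]), 'D': array([0.03153725, 0.        , 0.        , 0.        , 0.        ]), 'R': array([[ 0.97272401, -0.23130226,  0.01752885],
       [-0.11882921, -0.56177201, -0.81871352],
       [ 0.1992175 ,  0.79429936, -0.57393459]]), 't': array([-0.53090586,  0.19082867,  0.66146617])}
0.1 [ 0.2637713  -0.56636772  0.21412772] [-3.06631994e+00 -6.78965004e-01  2.12444894e-04] 0.0188
```

View pics/top0.png

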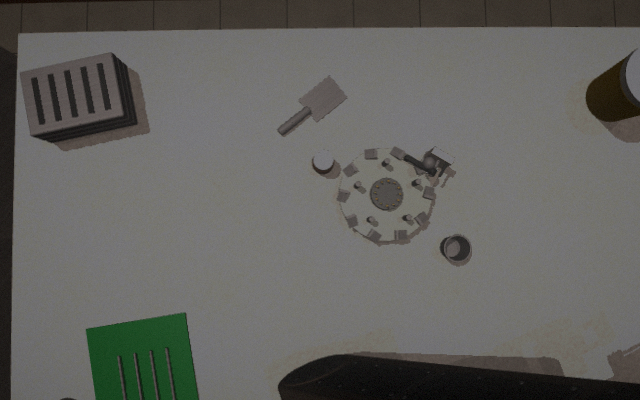

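View pics/side0.png

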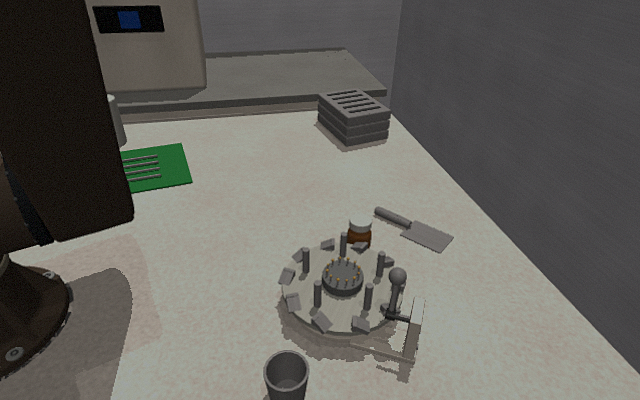

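The top view shows the wheel centred near (387,194) with the ball near (430,160). In the side view the hub is near (343,272) and the ball near (398,275). I'll triangulate these and enlarge a crop.

```bash
cat > h.py <<'E'
from bench import arm
import numpy as np, cv2
def ray(n,p,m=None):
    m=m or arm.camera_model(n)
    u=cv2.undistortPoints(np.array([[p]],float),m['camera_matrix'],m['D'])[0,0]
    return -m['R'].T@m['t'], m['R'].T@np.array([u[0],u[1],1])
def onz(n,p,z,m=None):
    c,d=ray(n,p,m); return c+d*(z-c[2])/d[2]
def tri(p,q,a="top",b="side"):
    c1,d1=ray(a,p);c2,d2=ray(b,q)
    s=np.linalg.lstsq(np.c_[d1,-d2],c2-c1,rcond=None)[0]
    A=c1+s[0]*d1;B=c2+s[1]*d2
    return (A+B)/2,np.linalg.norm(A-B)
def proj(n,X,m=None):
    m=m or arm.camera_model(n)
    return cv2.projectPoints(np.array(X,float).reshape(-1,1,3),cv2.Rodrigues(m['R'])[0],m['t'],m['camera_matrix'],m['D'])[0][:,0]
E
python3 - <<'E'
from h import *
print("hub",tri((387,194),(343,270)),onz("top",(387,194),.063))
print("ball",tri((430,160),(398,275)))
i=cv2.imread("pics/top0.png")[125:265,300:480]
s=cv2.imread("pics/side0.png")[225:385,265:445]
i=cv2.convertScaleAbs(cv2.resize(i,None,fx=4.4,fy=4.2,interpolation=2),alpha=1.4)
cv2.imwrite("pics/c0.png",cv2.resize(i,(720,560)))
E
```

```text
hub (array([ 0.56276823, -0.07603358,  0.07371453]), np.float64(0.002756708210359736)) [ 0.56217838 -0.07726228  0.063     ]
ball (array([ 0.62203195, -0.15480765,  0.12669726]), np.float64(0.0046136281891041575))
```

View pics/c0.png

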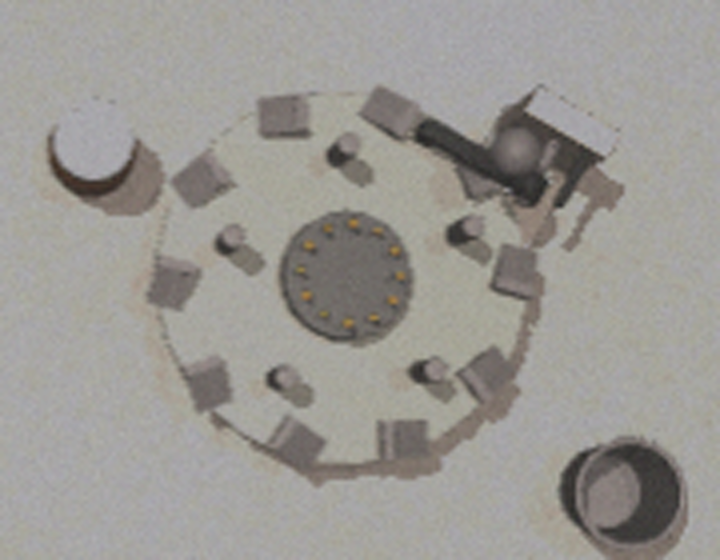

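The crop shows the five peg tops, the hub, the ball at (518,147) and the pawl bar running from (540,195) to (425,130). The jar is upper left, the cup lower right.

```bash
cat >> h.py <<'E'
def crop(p): return (p[0]/4+300-.4,p[1]/4+125-.4)
E
python3 - <<'E'
from h import *
P=np.array([onz("top",crop(p),.095)[:2] for p in [(350,145),(473,228),(435,369),(289,375),(235,235)]])
c=P.mean(0);d=P-c;print(c,onz("top",crop((347,275)),.063),np.hypot(*d.T))
a=np.degrees(np.arctan2(d[:,1],d[:,0]));print(a, (a%72))
b=onz("top",crop((518,147)),.122)[:2];v=b-c
print("ball",b,np.hypot(*v), "yaw",np.degrees(np.arctan2(v[1],v[0])-np.arctan2(-38,88)))
T=np.array([onz("top",crop(p),.057)[:2] for p in [(283,115),(204,180),(175,282),(209,384),(299,438),(403,438),(490,373),(516,270),(390,110)]])-c
t=np.degrees(np.arctan2(T[:,1],T[:,0]));print(np.hypot(*T.T),t,t%36)
n=onz("top",crop((425,130)),.06)[:2]-c;pv=onz("top",crop((545,190)),.066)[:2]-c;w=n-pv
print("nose",n,pv,np.degrees(np.arctan2(w[1],w[0]))-90)
print("jar",onz("top",crop((95,140)),.065),"cup",onz("top",crop((632,492)),.06))
E
```

```text
[ 0.56367594 -0.07623835] [ 0.56356881 -0.07592607  0.063     ] [0.06434231 0.06377502 0.064144   0.06383087 0.06453614]
[   1.53190543  -71.04974829 -142.74770906  145.96417602   72.94943509] [1.53190543 0.95025171 1.25229094 1.96417602 0.94943509]
ball [ 0.62218896 -0.1547956 ] 0.09795414738550481 yaw -29.96400894344683
[0.09153122 0.09043733 0.09050204 0.09251758 0.08929251 0.0905364
 0.09162616 0.09040583 0.09156217] [  20.04880894   54.9873048    91.25930802  127.27748505  162.5123229
 -161.97840865 -125.08591595  -88.97810487  -16.2846228 ] [20.04880894 18.9873048  19.25930802 19.27748505 18.5123229  18.02159135
 18.91408405 19.02189513 19.7153772 ]
nose [ 0.07650123 -0.04349984] [ 0.04296808 -0.10499862] -28.60209996434476
jar [0.63659879 0.05536138 0.065     ] cup [ 0.44719812 -0.22385872  0.06      ]
```

Stand at about (0.564,-0.076), yaw about -31°; pegs imply wheel angle ≈ -0.05. Peg E at world 73° will be pushed at about -35°, so one tool yaw (x at 57°) suits both pushes. I'll move toward the ball with the gripper closed.

```bash
python3 -m creep '[[4,-2,0,0,0,-0.08],[9,-4,0,0,0,-0.16],[14,-6,0,0,0,-0.24],[19,-8.5,0,0,0,-0.32],[24,-11,0,0,0,-0.40],[29,-13,0,0,0,-0.48],[33,-15,0,0,0,-0.56],[34,-15.5,0,0,0,-0.56]]' 0 5
python3 - <<'E'
from h import *
s=arm.state();print(s['t'],s['ee_pos'],s['tcp_rot'],s['gripper_width'],s['wrist_force'])
R=cv2.Rodrigues(np.array(s['tcp_rot']))[0];print(R)
print((np.array([.643,-.1205,.21])-s['ee_pos'])@R*100)
E
```

```text
t: 1.1
ee_pos: [0.5077, -0.2806, 0.2143]
tcp_rot: [-2.757, -1.504, 0.0]
wrist_force: [0.7, -0.4, 0.2]
gripper_width: 0.0204
grip_force: 0.0
1.1 [ 0.50772833 -0.28058192  0.21434576] [-2.75737940e+00 -1.50437437e+00  2.57988038e-04] 0.020395275544298763 [ 0.70020673 -0.35251007  0.17227499]
[[ 5.41237154e-01  8.40869898e-01 -3.97361197e-04]
 [ 8.40869985e-01 -5.41237027e-01  3.85342609e-04]
 [ 1.08956408e-04 -5.42690841e-04 -9.99999847e-01]]
[20.78216592  2.71059763  0.43536895]
```

```bash
python3 -m creep '[[3,0.5,0,0,0,0],[7,1,0,0,0,0],[11,1.5,0,0,0,0],[15,2,0,0,0,0],[19,2.5,0,0,0,0],[20.8,2.7,0.3,0,0,0],[20.8,2.7,0.3,0,0,0]]'
python3 - <<'E'
from h import *
s=arm.state();print(s['t'],s['ee_pos'],s['gripper_width'])
m=arm.camera_model("wrist");print(m)
w=arm.snapshot("wrist");cv2.imwrite("pics/w1.png",w[:,:,::-1])
print(proj("wrist",[[.622,-.1548,.122],[.5637,-.0762,.063],s['ee_pos']],m))
E
```

```text
t: 1.98
ee_pos: [0.6422, -0.1227, 0.2109]
tcp_rot: [-2.759, -1.501, 0.002]
wrist_force: [0.3, -0.3, 0.1]
gripper_width: 0.0005
grip_force: 0.0
1.975 [ 0.64223154 -0.12274098  0.21088996] 0.0005155319343014875
{'camera_matrix': array([[297.62246767,   0.        , 324.61654989],
       [  0.        , 297.62246767, 199.99429527],
       [  0.        ,   0.        ,   1.        ]]), 'D': array([0.00493887, 0.        , 0.        , 0.        , 0.        ]), 'R': array([[ 8.39042116e-01, -5.44066031e-01, -6.94245662e-04],
       [-5.24402787e-01, -8.09056697e-01,  2.65384586e-01],
       [-1.44948423e-01, -2.22304780e-01, -9.64142385e-01]]), 't': array([-0.60606522,  0.20910831,  0.45286623])}
[[324.56937078 243.17725059]
 [241.22880341 192.60153076]
 [323.68806647 244.69383592]]
```

View pics/w1.png

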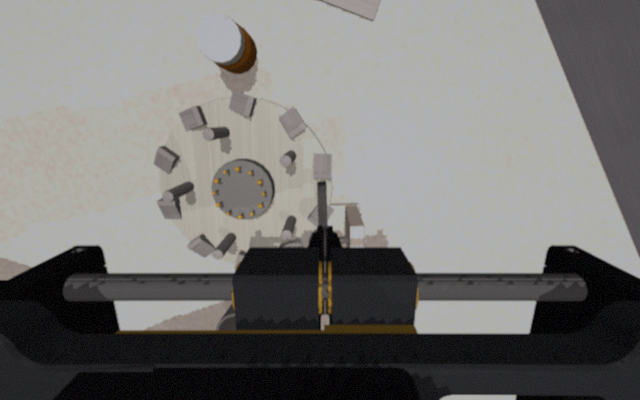

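The wrist view shows the pawl bar from its nose at about (322,182) to about (324,228), the hub at (242,190), and pegs and teeth. The fingertips are just beyond the bar on the ball's +y side.

```bash
python3 - <<'E'
from h import *
s=arm.state();R=cv2.Rodrigues(np.array(s['tcp_rot']))[0]
a=onz("wrist",(322,182),.065);b=onz("wrist",(323.5,228),.068);d=a-b
print(a,b,np.hypot(*d[:2]),np.degrees(np.arctan2(d[1],d[0]))-90)
c=onz("wrist",(242,190),.063);print("hub",c)
for yaw in(-31,-33):
    y=np.radians(yaw);Q=np.array([[np.cos(y),-np.sin(y)],[np.sin(y),np.cos(y)]])
    C=np.array([.5637,-.0762])
    for L in((88,-38),(88,0),(88,2),(88,-64),(88,-115)):
        print(yaw,L,C+Q@np.array(L)/1e3,(np.r_[C+Q@np.array(L)/1e3,.11]-s['ee_pos'])@R*100)
E
```

```text
[ 0.64458005 -0.11493529  0.065     ] [ 0.6176363  -0.15933804  0.068     ] 0.05193814259495992 -31.249531410346584
hub [ 0.56577595 -0.07496833  0.063     ]
-31 (88, -38) [ 0.61955928 -0.15409571] [-3.78357342 -0.19335138 10.11873153]
-31 (88, 0) [ 0.63913072 -0.12152335] [ 0.01419407 -0.32356968 10.11642498]
-31 (88, 2) [ 0.6401608  -0.11980902] [ 0.21407657 -0.33042327 10.11630358]
-31 (88, -64) [ 0.60616829 -0.17638206] [-6.38204591 -0.10425464 10.12030969]
-31 (88, -115) [ 0.57990134 -0.22009759] [-11.47904964   0.07051203  10.12340532]
-33 (88, -38) [ 0.61680673 -0.15599772] [-4.09292324 -0.3208042  10.11902782]
-33 (88, 0) [ 0.63750301 -0.12412824] [-0.29292477 -0.31840302 10.11661572]
-33 (88, 2) [ 0.63859229 -0.12245089] [-0.09292485 -0.31827665 10.11648876]
-33 (88, -64) [ 0.60264611 -0.17780315] [-6.6929222  -0.32244712 10.1206782 ]
-33 (88, -115) [ 0.57486952 -0.22057535] [-11.79292015  -0.32566975  10.1239155 ]
```

```bash
python3 -m creep '[[0.2,-0.2,2.5,0,0,0],[0.2,-0.2,5,0,0,0],[0.2,-0.2,7.5,0,0,0],[0.2,-0.2,9.8,0,0,0],[0.2,-0.2,9.8,0,0,0]]'
python3 - <<'E'
from h import *
s=arm.state();print(s['ee_pos'],s['tcp_rot'])
E
python3 -m creep '[[-0.4,0,0,0,0,0],[-0.8,0,0,0,0,0],[-1.2,0,0,0,0,0],[-1.6,0,0,0,0,0],[-2,0,0,0,0,0],[-2.4,0,0,0,0,0],[-2.8,0,0,0,0,0],[-3.2,0,0,0,0,0]]'
```

```text
t: 2.65
ee_pos: [0.6404, -0.1212, 0.1124]
tcp_rot: [-2.76, -1.497, 0.004]
wrist_force: [-0.7, -0.2, 0.9]
gripper_width: 0.0005
grip_force: 0.0
[ 0.64042307 -0.12115104  0.11242574] [-2.75969195 -1.4971294   0.00365328]
t: 3.65
ee_pos: [0.6243, -0.147, 0.1136]
tcp_rot: [2.76, 1.5, -0.0]
wrist_force: [0.1, 1.6, -0.4]
gripper_width: 0.0005
grip_force: 0.1
```

```bash
python3 -m creep '[[-0.4,0,0,0,0,0],[-0.8,0,0,0,0,0],[-1.2,0,0,0,0,0],[-1.6,0,0,0,0,0],[-2,0,0,0,0,0],[-2.3,0,0,0,0,0],[-2.6,0,0,0,0,0],[-2.9,0,0,0,0,0]]'
python3 -m creep '[[-0.3,0,0,0,0,0],[-0.3,0,0,0,0,0],[0.5,0,0,0,0,0],[1.5,0,0,0,0,0],[3,0,0,0,0,0],[3,0,-3,0,0,0],[3,0,-7,0,0,0],[3,0,-10,0,0,0]]'
python3 - <<'E'
from h import *
s=arm.state();R=cv2.Rodrigues(np.array(s['tcp_rot']))[0]
cv2.imwrite("pics/s2.png",cv2.resize(arm.snapshot("side")[210:370,240:460],None,fx=3,fy=3)[:,:,::-1])
C=np.array([.5637,-.0762]);b=np.radians(73.3)
for off in(0,22,26):
    # peg E and finger start behind it, backed off along -push dir (-35deg)
    p=C+.065*np.array([np.cos(b),np.sin(b)])-off/1e3*np.array([np.cos(-.6),np.sin(-.6)])
    print(off,p,(np.r_[p,.07]-s['ee_pos'])@R*100)
print(proj("side",[[.5637-.0+.088*.857-.088*.515,-.0762-.088*.515-.088*.857,.119]]))
E
```

```text
t: 4.65
ee_pos: [0.6086, -0.1713, 0.1136]
tcp_rot: [2.76, 1.5, -0.0]
wrist_force: [-0.5, -1.0, -0.4]
gripper_width: 0.0006
grip_force: 0.0
t: 5.65
ee_pos: [0.6256, -0.1449, 0.2153]
tcp_rot: [2.759, 1.501, 0.001]
wrist_force: [-0.2, 0.4, 0.3]
gripper_width: 0.0006
grip_force: 0.0
0 [ 0.58237843 -0.01394154] [  8.64547012 -10.76380376  14.51925711]
22 [ 0.56422105 -0.0015194 ] [  8.70229254 -12.9630685   14.51683738]
26 [0.56091971 0.00073917] [  8.71262389 -13.36293481  14.51639743]
[[391.22349957 304.49007165]]
```

View pics/s2.png

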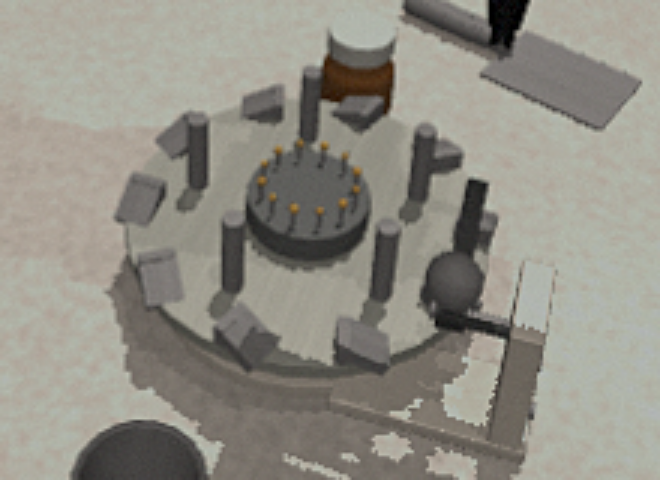

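The ball is thrown back at side pixel (391,303), where predicted, and the nose is lifted. Now I'll go behind peg E.

```bash
python3 -m creep '[[2,-3,0,0,0,0],[4,-7,0,0,0,0],[6,-10,0,0,0,0],[8,-12.5,0,0,0,0],[8.7,-13.4,0,0,0,0],[8.7,-13.4,0,0,0,0],[8.7,-13.4,3,0,0,0],[8.7,-13.4,5,0,0,0]]'
python3 - <<'E'
from h import *
s=arm.state();R=cv2.Rodrigues(np.array(s['tcp_rot']))[0];m=arm.camera_model("wrist")
w=arm.snapshot("wrist");cv2.imwrite("pics/w3.png",w[:,:,::-1])
print(s['ee_pos'],(np.array([.5609,.0007,.07])-s['ee_pos'])@R*100)
E
```

```text
t: 6.7
ee_pos: [0.5602, -0.001, 0.1625]
tcp_rot: [2.761, 1.499, -0.0]
wrist_force: [-0.4, -0.7, 0.1]
gripper_width: 0.0006
grip_force: 0.0
[ 0.56020169 -0.00099872  0.16254794] [ 0.18347743 -0.03329736  9.25473775]
```

View pics/w3.png

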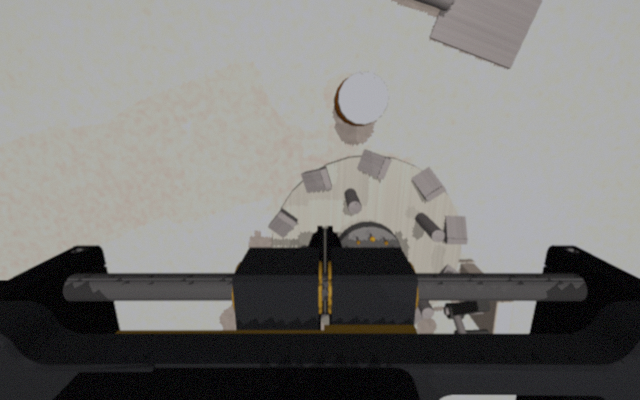

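Peg E's top is at (352,200), in front of the fingertips and to their right, as planned. The jar at (360,98) is well clear. Descending.

```bash
python3 - <<'E'
from h import *
print(proj("wrist",[[.5824,-.0139,.095]]))
E
python3 -m creep '[[0.1,0,2,0,0,0],[0.1,0,4,0,0,0],[0.1,0,6,0,0,0],[0.1,0,8,0,0,0],[0.1,0,9.2,0,0,0],[0.1,0,9.2,0,0,0],[0.1,0,9.2,0,0,0]]'
python3 -m creep '[[0,0.2,0,0,0,0],[0,0.4,0,0,0,0],[0,0.6,0,0,0,0],[0,0.8,0,0,0,0],[0,1,0,0,0,0],[0,1.2,0,0,0,0],[0,1.4,0,0,0,0],[0,1.6,0,0,0,0]]'
```

```text
[[356.11896338 210.27655844]]
t: 7.62
ee_pos: [0.5608, 0.0006, 0.0722]
tcp_rot: [2.76, 1.5, 0.001]
wrist_force: [0.8, 0.1, 0.1]
gripper_width: 0.0003
grip_force: 0.0
t: 8.62
ee_pos: [0.5737, -0.0077, 0.0716]
tcp_rot: [-2.76, -1.5, 0.0]
wrist_force: [-1.5, 3.3, -0.0]
gripper_width: 0.0007
grip_force: 1.4
```

```bash
python3 -m creep '[[0,0.3,0,0,0,0],[0,0.6,0,0,0,0],[0,0.9,0,0,0,0],[0,1.2,0,0,0,0],[0,1.4,0,0,0,0],[0,1.6,0,0,0,0],[0,1.8,0,0,0,0],[0,1.8,0,0,0,0]]'
python3 - <<'E'
from h import *
i=arm.snapshot("side");cv2.imwrite("pics/s4.png",cv2.resize(i[210:370,240:460],None,fx=3,fy=3,interpolation=2)[:,:,::-1])
C=np.array([.5637,-.0762])
for d in(0,-18,-24,-30):
    for k in range(5):
        a=np.radians(1.33+d+72*k);p=proj("side",[[C[0]+.065*np.cos(a),C[1]+.065*np.sin(a),.095]])[0];print(d,k,((p-[240,210])*3).round())
E
```

```text
t: 9.62
ee_pos: [0.5891, -0.0179, 0.0716]
tcp_rot: [2.76, 1.5, 0.0]
wrist_force: [0.1, -0.2, -0.2]
gripper_width: 0.0008
grip_force: 0.2
0 0 [426. 131.]
0 1 [311.  73.]
0 2 [196. 119.]
0 3 [231. 220.]
0 4 [387. 228.]
-18 0 [434. 157.]
-18 1 [347.  78.]
-18 2 [216.  98.]
-18 3 [205. 197.]
-18 4 [350. 240.]
-24 0 [435. 166.]
-24 1 [358.  81.]
-24 2 [224.  93.]
-24 3 [198. 189.]
-24 4 [337. 242.]
-30 0 [433. 175.]
-30 1 [369.  85.]
-30 2 [233.  87.]
-30 3 [193. 180.]
-30 4 [323. 243.]
```

View pics/s4.png

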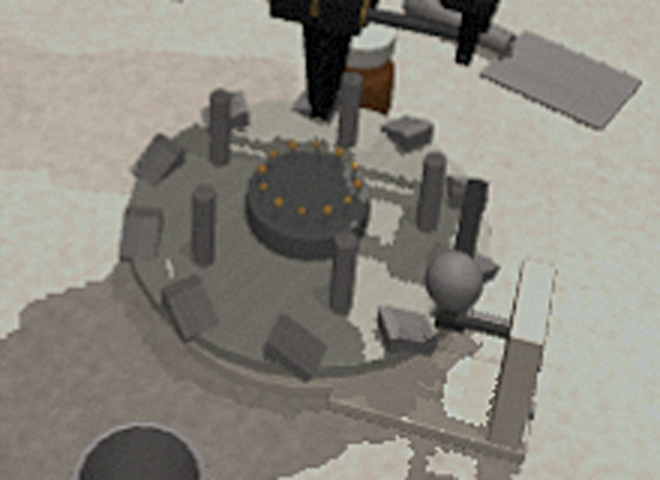

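The peg tops at (434,160), (350,79), (219,96), (203,193) and (345,240) correspond to about -20° so far, and the pawl stays thrown. About 15 mm more is needed; I'll push 13 mm, then measure.

```bash
python3 -m creep '[[0,0.2,0,0,0,0],[0,0.4,0,0,0,0],[0,0.6,0,0,0,0],[0,0.8,0,0,0,0],[0,1.0,0,0,0,0],[0,1.2,0,0,0,0],[0,1.3,0,0,0,0],[0,1.3,0,0,0,0]]'
python3 - <<'E'
from h import *
i=arm.snapshot("side");cv2.imwrite("pics/s5.png",cv2.resize(i[210:370,240:460],None,fx=3,fy=3,interpolation=2)[:,:,::-1])
C=np.array([.5637,-.0762])
for d in(-30,-33,-36):
    for k in range(5):
        a=np.radians(1.33+d+72*k);p=proj("side",[[C[0]+.065*np.cos(a),C[1]+.065*np.sin(a),.095]])[0];print(d,k,((p-[240,210])*3).round())
E
```

```text
t: 10.68
ee_pos: [0.6, -0.0248, 0.0716]
tcp_rot: [2.76, 1.5, 0.0]
wrist_force: [-1.1, 0.1, 0.4]
gripper_width: 0.0005
grip_force: 0.6
-30 0 [433. 175.]
-30 1 [369.  85.]
-30 2 [233.  87.]
-30 3 [193. 180.]
-30 4 [323. 243.]
-33 0 [432. 180.]
-33 1 [374.  88.]
-33 2 [238.  85.]
-33 3 [191. 175.]
-33 4 [316. 243.]
-36 0 [431. 184.]
-36 1 [380.  90.]
-36 2 [243.  83.]
-36 3 [190. 171.]
-36 4 [309. 243.]
```

View pics/s5.png

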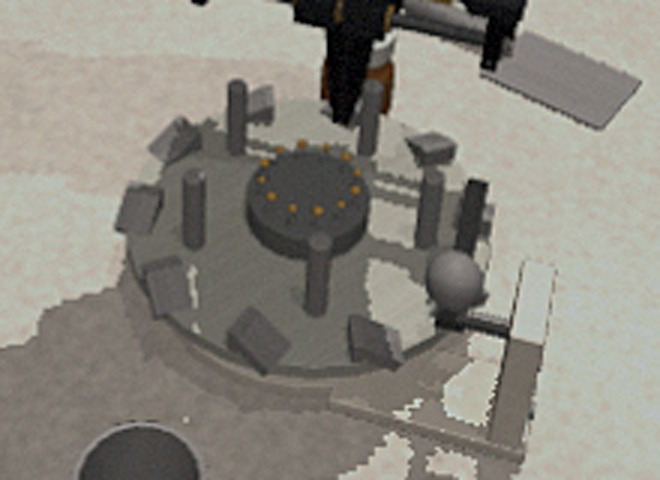

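Peg tops at (432,176), (371,86), (237,85), (194,176) and (319,241) correspond to about -31.7°. A further 2 mm nudge centres it; then I'll back off, rise and check.

```bash
python3 -m creep '[[0,0.1,0,0,0,0],[0,0.2,0,0,0,0],[0,0.2,0,0,0,0],[0,-0.4,0,0,0,0],[0,-1.2,0,0,0,0],[0,-1.2,-3,0,0,0],[0,-1.2,-7,0,0,0],[0,-1.2,-11,0,0,0]]'
python3 -m creep '[[0,0,-2,0,0,0],[-4,0,-3,0,0,0],[-8,0.5,-3,0,0,0],[-12,1,-3,0,0,0],[-16,1.5,-3,0,0,0],[-18,2,-3,0,0,0],[-20,2,-3,0,0,0],[-20,2,-3,0,0,0]]'
python3 - <<'E'
from h import *
for n,(y,x) in dict(top=(125,300)).items():
    i=arm.snapshot(n);cv2.imwrite("pics/t6.png",cv2.convertScaleAbs(cv2.resize(i[125:265,300:480],(720,560),interpolation=2),alpha=1.4)[:,:,::-1])
s=arm.state();R=cv2.Rodrigues(np.array(s['tcp_rot']))[0]
print(s['ee_pos'])
C=np.array([.5637,-.0762]);y=np.radians(-31);Q=np.array([[np.cos(y),-np.sin(y)],[np.sin(y),np.cos(y)]])
for L in((88,-128),(88,-88)):print(L,(np.r_[C+Q@np.array(L)/1e3,.112]-s['ee_pos'])@R*100)
E
```

```text
t: 11.72
ee_pos: [0.5894, -0.0179, 0.1828]
tcp_rot: [2.76, 1.501, 0.0]
wrist_force: [-0.1, 0.2, -1.0]
gripper_width: 0.0005
grip_force: 0.0
t: 12.72
ee_pos: [0.4972, -0.1975, 0.2117]
tcp_rot: [2.761, 1.499, 0.0]
wrist_force: [-0.1, 0.3, -0.5]
gripper_width: 0.0004
grip_force: 0.0
[ 0.49754607 -0.19691126  0.21170394]
(88, -128) [1.23911062 8.21325018 9.97221364]
(88, -88) [5.23670371 8.07450786 9.97248249]
```

View pics/t6.png

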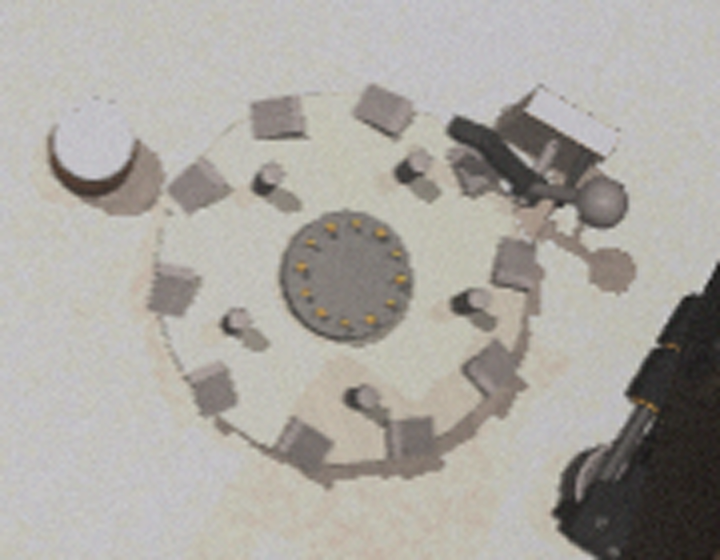

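Peg tops are at (419,163), (480,297), (367,394), (238,317) and (274,175); the ball is thrown back at (603,200). I'll compute the turn, then go behind the ball.

```bash
python3 - <<'E'
from h import *
P=np.array([onz("top",crop(p),.095)[:2] for p in [(274,175),(419,163),(480,297),(367,394),(238,317)]])
d=P-P.mean(0);a=np.degrees(np.arctan2(d[:,1],d[:,0]));print(P.mean(0),a%72,(a%72).mean()-72-1.33)
b=onz("top",crop((603,200)),.119)[:2];C=np.array([.5637,-.0762]);v=b-C
print(b,np.hypot(*v),np.degrees(np.arctan2(v[1],v[0])+np.pi/4))
E
python3 -m creep '[[0.3,2,0,0,0,0],[0.6,4,0,0,0,0],[1,6,0,0,0,0],[1,8.1,0,0,0,0],[1,8.1,3,0,0,0],[1,8.1,6,0,0,0],[1,8.1,9.9,0,0,0],[1,8.1,9.9,0,0,0]]'
```

```text
[ 0.56429456 -0.07584753] [39.81598544 39.85401854 40.39337088 39.74442557 39.25534045] -33.51737182403065
[ 0.59527321 -0.19752553] 0.1253664721113591 -30.41314749710438
t: 13.78
ee_pos: [0.5704, -0.2312, 0.1104]
tcp_rot: [-2.756, -1.5, 0.004]
wrist_force: [0.1, -0.1, 0.2]
gripper_width: 0.0006
grip_force: 0.0
```

Turned -33.5°, so the wheel is at about -36.5°, well centred. Now push the ball back.

```bash
python3 -m creep '[[0.5,0,0,0,0,0],[1,0,0,0,0,0],[1.5,0,0,0,0,0],[2,0,0,0,0,0],[2.5,0,0,0,0,0],[3,0,0,0,0,0],[3.5,0,0,0,0,0],[4,0,0,0,0,0]]'
python3 -m creep '[[0.4,0,0,0,0,0],[0.8,0,0,0,0,0],[1.2,0,0,0,0,0],[1.6,0,0,0,0,0],[2,0,0,0,0,0],[2.3,0,0,0,0,0],[2.3,0,0,0,0,0],[2.3,0,0,0,0,0]]'
python3 -m creep '[[-0.5,0,0,0,0,0],[-1.5,0,0,0,0,0],[-3,0,0,0,0,0],[-3,0,-4,0,0,0],[-3,0,-8,0,0,0],[-3,0,-10,0,0,0],[-7,-2,-10,0,0,0],[-9,-5,-10,0,0,0]]'
python3 - <<'E'
from h import *
a=cv2.resize(arm.snapshot("top")[125:265,300:480],(720,560),interpolation=2)[:,:,::-1]
b=cv2.resize(arm.snapshot("side")[210:370,240:460],(720,524),interpolation=2)[:,:,::-1]
cv2.imwrite("pics/f7.png",cv2.convertScaleAbs(cv2.resize(np.vstack([a,b]),(400,600),interpolation=3),alpha=1.3))
C=np.array([.5637,-.0762]);y=np.radians(-31);Q=np.array([[np.cos(y),-np.sin(y)],[np.sin(y),np.cos(y)]])
p=np.r_[C+Q@np.array([.088,-.038]),.122]
t=(proj("top",p)[0]-[300,125])*4*[400/720,600/1084];s=(proj("side",p)[0]-[240,210])*720/220;s=(s+[0,560])*[400/720,600/1084];print("expected ball",t,s)
E
```

```text
t: 14.78
ee_pos: [0.5931, -0.1988, 0.1126]
tcp_rot: [-2.76, -1.5, 0.0]
wrist_force: [-0.8, 0.7, -0.0]
gripper_width: 0.0002
grip_force: 0.0
t: 15.78
ee_pos: [0.6054, -0.1798, 0.1126]
tcp_rot: [2.76, 1.5, -0.0]
wrist_force: [-0.8, 0.2, 0.2]
gripper_width: 0.0003
grip_force: 0.0
t: 16.77
ee_pos: [0.513, -0.2296, 0.2127]
tcp_rot: [2.76, 1.499, -0.0]
wrist_force: [-0.1, 0.3, -0.5]
gripper_width: 0.0004
grip_force: 0.0
expected ball [286.20583157  83.38094139] [286.20794842 431.6730616 ]
```

View pics/f7.png

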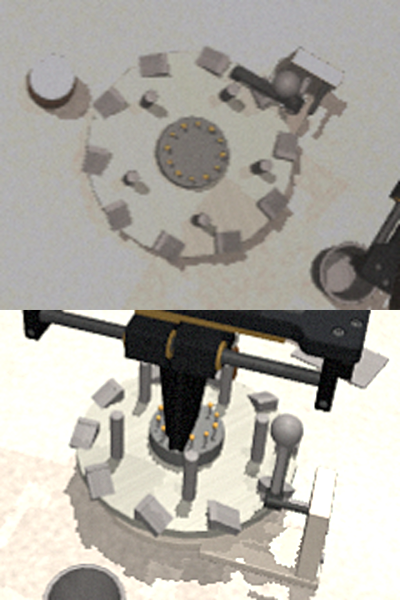

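The ball is at (288,83) in the top view and (286,432) in the side view, matching the pawl-down position. The nose is in the gap, the pegs are unchanged and the robot is clear.

```bash
python3 -c "
from bench import arm
print(arm.close_job())"
```

```text
the job is handed in; nothing more can be done
None
```

The job is handed in: the pawl was thrown back, the wheel was pushed back one notch (about 33.5° measured, leaving it near the middle of the new notch), and the pawl is fully down again; jar and cup show unmoved, and nothing went near the spatula.

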